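Gauge the bushing and present the bearing tray to the reader

TASK

Slide the bronze bushing whose bore fits the gauge pin fully down onto the pin of the sample tray, and let go of it. Then lift the tray by its upright handle and carry it, kept nearly level so that the loose steel ball never leaves its pocket, to the code reader. Finish while still holding it: keep the tray in the gripper, still and level, about 10 cm above the middle of the reader's window, and leave the other bushing and everything else where it stands.

Things in the scene. Friction and masses are not known exactly. Their poses are not given: they have to be found in the camera images.
- tray: loose aluminium sample tray, 190 (x) by 90 (y) mm, 6 mm floor with a 4 mm high lip round its edge, about 0.4 kg, lying flat on the counter. Origin: centre of its underside; x along its length, z up. A flat upright steel handle stands at its middle: 46 mm long (x), 14 mm thick (y), its top 68 mm above the underside; grip it across its thickness (tray y). The gauge pin stands at +62 mm in x, the ball pocket at -70 mm in x
- pin_seat (a point): on the tray, foot of the chrome gauge pin, on the axis: the top of the 30 mm square, 8 mm high spring clip that holds the pin, 14 mm above the tray's underside; a bushing pushed fully home has its lower end here. Axes as the tray's. The pin rises 36 mm from here, is 20 mm in diameter, its top 5 mm tapering to 14 mm
- pocket (a point): on the tray, centre of the ball pocket: where the ball's centre is when the ball rests in the middle (18 mm above the tray's underside). The pocket is a round rim 38 mm across inside, 46 mm outside, standing 4 mm above the tray floor; the ball can roll about 10 mm each way in it
- ball_center (a point): centre of the loose steel ball, 24 mm in diameter, 56 g, in the pocket of the tray
- bushing_wide: loose bronze bushing standing upright, outside diameter 36 mm, 28 mm tall, bore 24 mm: the one that fits the 20 mm gauge pin. About 0.14 kg. Origin: centre of its lower end, z along its axis
- bushing_narrow: loose bronze bushing standing upright, the same outside (36 mm diameter, 28 mm tall) but with an 11 mm bore, too narrow for the pin; stays where it is. Origin: centre of its lower end
- window (a point): centre of the glass window on top of the code reader, 35 mm above the counter, facing straight up. The reader is a black square housing, 120 by 120 by 35 mm, fixed to the counter
- cup: grey plastic parts cup, 64 mm across, 60 mm tall, loose; stays where it is. Origin: centre of its underside
- ring_gauge: loose steel ring gauge lying flat, 52 mm across, 16 mm thick, 28 mm hole; stays where it is. Origin: centre of its underside
There are look-alikes about, which are no part of the job. Leave any blue look-alike of the bushing_wide alone.

How it is judged:
On the way, in this order (a step that is already met when the one before it is completed fails the run):
1. the wide-bore bushing is fully down on the gauge pin and let go, the tray still on the counter (horizontal distance between bushing_wide and pin_seat below 0.004 m and z of bushing_wide in the frame of pin_seat between -0.003 and 0.003 m and contact force between bushing_wide and the fingers below 0.1 N and height (world z) of tray below 0.01 m), for 0.2 s.
2. the tray is lifted off the counter in the gripper (height (world z) of tray above 0.04 m and contact force between tray and the fingers above 1 N), for 0.2 s.
At the end, for the whole second after the job is handed in: The gripper alone holds the tray still: underside 70 to 130 mm above the reader's window, centre within 35 mm of the window's, level within 5 degrees; wide-bore bushing fully down on the pin (3 mm in height, 4 mm sideways), ball centre within 16 mm of the pocket's (horizontal distance between tray and window below 0.035 m and z of tray in the frame of window between 0.07 and 0.13 m and angle between tray's own z axis and vertical below 0.09 rad and linear speed of tray below 0.03 m/s and angular speed of tray below 0.2 rad/s and contact force between tray and the fingers above 1 N and contact force between tray and reader below 0.1 N and horizontal distance between bushing_wide and pin_seat below 0.004 m and z of bushing_wide in the frame of pin_seat between -0.003 and 0.003 m and distance between ball_center and pocket below 0.016 m); the arm keeps its last pose, push and grip.
It fails at once if the ball leaves its pocket (its centre over 20 mm from the pocket's) (distance between ball_center and pocket above 0.02 m).
It fails at once if the tray is tipped by more than 0.35 rad (20 degrees) (angle between tray's own z axis and vertical above 0.35 rad).
It fails at once if the narrow-bore bushing is moved by more than 15 mm (distance of bushing_narrow from where it was at the start of the episode above 0.015 m).
It fails at once if the parts cup is moved by more than 15 mm (distance of cup from where it was at the start of the episode above 0.015 m).
It fails at once if the ring gauge is moved by more than 15 mm (distance of ring_gauge from where it was at the start of the episode above 0.015 m).
It also fails if it takes over 61 s, if anything falls off the work surface, if the arm or the gripper's body presses on something with over 40 N, if the wrist force passes 120 N, or if a joint passes its speed limit or range.

ROBOT

A 6-joint arm with a two-finger parallel gripper is mounted at the origin on the work surface. World frame = base frame: x ahead of the robot, y to its left, z up, the work surface at z = 0. Lengths are in m, angles in rad, forces in N, time in s.
With the tool pointing down it reaches from about 0.35 to 0.85 m from the base axis. Payload 8.1 kg.
Tool frame: the origin (TCP) lies at the very end of the fingers, on their centre line; the grasp point (between the pads) lies 19 mm behind it (r.tcp_to_grasp is the distance from the TCP to the grasp point, in m); z points along the fingers, y is the line along which they close (so a half turn about z gives the same grasp; the last joint's range is limited). The gripper opens to 93 mm and grips with 3 to 60 N. Pads are 15 mm wide; open, the fingers measure 128 mm over their backs; the gripper's body (75 mm by 188 mm) begins 65 mm behind the grasp point.
Start: joints at [-1.374, 0.13, 1.488, -0, 1.523, -0.085], TCP at [0.167, -0.576, 0.219] pointing down, gripper open.
Joint ranges: [-2.96, 2.96], [-0.89, 2.26], [0.02, 2.5], [-1.34, 4.48], [0, 2.73], [-2.66, 2.66]. Speed limits (rad/s): [2.39, 2.39, 2.79, 3.14, 3.14, 3.14].

INTERFACE

Orientations are given as a rotation vector (axis times angle).
In Python, from plant import r, jaws, kin, cams, job_done, monitor gives the robot as it stands. The module is installed in compiled form; this text tells all that it offers. Calls block until the motion is done:
- r.movep(position, orientation): joint-space move of the TCP to a pose.
- r.move_straight(position, rot=None, vel=0.15, guard=None): straight line of the TCP; rot=None keeps the orientation; vel is the mean speed in m/s. With guard (N) it stops when the force on the tool has changed by that much, and returns True; else False.
- r.set_joints(angles): joint-space move.
- jaws.gripper_open() and jaws.clamp(newtons=None): open the fingers fully, or close them until they stop; newtons is the grip in N (None keeps the last).
- r.dwell(seconds).
- kin.solve_ik(position, orientation): joint angles nearest the present ones, or None.
- cams.grab_frame(name): name is "scene" or "top"; returns the picture (400x640x3 uint8, red, green, blue); there is no depth.
- cams.get_calibration(name): a dict with "vfov" (degrees; the focal length in pixels is half the picture's height over the tangent of half this angle, whatever the lens; pixels are square), "cx", "cy" (the principal point, pixels), "R" (3x3) and "t" (3): a world point X has camera coordinates R X + t. Camera axes: x right, y down, z forward; pixel columns grow to the right and rows downward; lengths in m; the calibration is good to about 2 mm. A picture is of the moment at which its call begins. get_calibration takes no time and is no camera call.
A pose or a line that the arm cannot do raises r.IKError and nothing moves.
- job_done(): hands the job in; it is judged then, once.
Readings, each from a call of its own:
- monitor.read_t(): time.
- monitor.read_q(): joint angles.
- monitor.read_dq(): joint speeds.
- monitor.read_effort(): joint torques, N m.
- monitor.read_position(): TCP position.
- monitor.read_tool_rot(): TCP orientation.
- monitor.read_ft_force(): force on the tool from outside, world axes, zero at the start.
- monitor.read_wrist_torque(): the same for the moment, N m.
- monitor.read_grip_width(): finger opening in m.
- monitor.read_finger_force(): force on a finger pad.
Only numpy, scipy, OpenCV 4.12 (cv2) and the standard library are available. Lean on these libraries where they do the work, as an engineer would, in place of code of your own. Each camera call takes 0.05 s, during which the arm holds its last target. There are 200 camera calls.

## Working session

There is one attempt and no reset: what is moved stays moved. The work goes in short steps, each a Python script; the robot and the scene stay as the last script left them, time stands still between calls to the robot, and variables do not carry over. Pictures are saved under pics/ and viewed, at most 10 in all, crops included, and the job is handed in when it is done.

```bash
mkdir -p pics; python3 - <<'E'
from plant import *
import cv2
for n in("scene","top"):
    f=cams.grab_frame(n); cv2.imwrite(f"pics/{n}0.png",f[:,:,::-1]); c=cams.get_calibration(n); print(n,c)
print(monitor.read_tool_rot(),monitor.read_t(),r.tcp_to_grasp)
E
```

```text
scene {'vfov': 49.86317730326774, 'cx': 318.83495250905435, 'cy': 197.13040332097995, 'R': array([[ 0.79091256,  0.61172689,  0.01573307],
       [ 0.33062694, -0.40555615, -0.85217958],
       [-0.51492052,  0.67920131, -0.52301284]]), 't': array([-0.44357368, -0.14548279,  1.19327772])}
top {'vfov': 49.25790978888218, 'cx': 329.3940928506002, 'cy': 199.0049910117046, 'R': array([[ 0.02397119, -0.99969854,  0.00531236],
       [-0.99181394, -0.02444812, -0.12532913],
       [ 0.12542123, -0.00226458, -0.992101  ]]), 't': array([-0.03657958,  0.5886133 ,  1.07101734])}
[-3.10877219e+00 -4.40968293e-01  1.53986798e-04] 0.1 0.0188
```

View pics/top0.png

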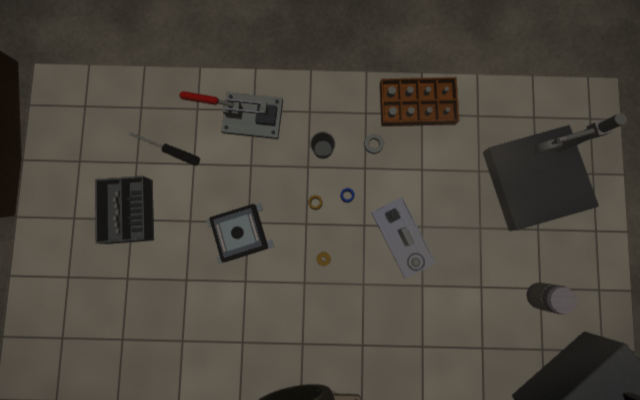

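View pics/scene0.png

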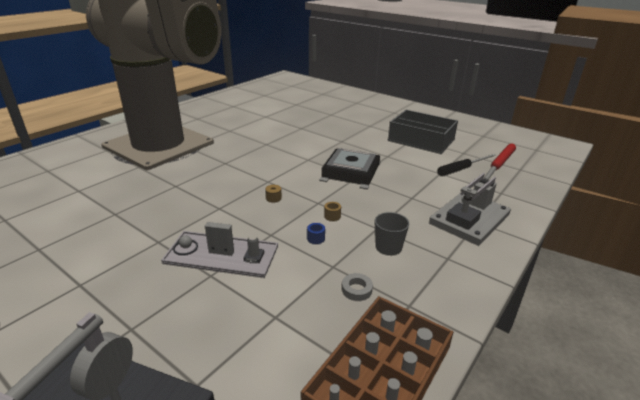

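Top view: the wide candidate is the bronze ring at (315,202). Look-alikes are the narrow bronze ring at (323,258), the blue ring at (347,195) and the ring gauge at (374,144). The tray has its pin at about (392,215), handle at (405,236) and ball at (416,262). The reader is at about (238,233). Next I'll check the choice in one close crop of each view.

```bash
python3 - <<'E'
import cv2,numpy as np
def crop(src,x,y,w,h,s,out,g=60):
    a=cv2.imread(src)[y:y+h,x:x+w].astype(float)
    a=np.clip((a/255)**.6*255,0,255).astype('uint8')
    a=cv2.resize(a,None,fx=s,fy=s,interpolation=cv2.INTER_CUBIC)
    for i in range(-x%10,w,10): cv2.line(a,(int((i+.5)*s),0),(int((i+.5)*s),6 if (x+i)%50 else 20),(0,0,255),1)
    for i in range(-y%10,h,10): cv2.line(a,(0,int((i+.5)*s)),(6 if (y+i)%50 else 20,int((i+.5)*s)),(0,0,255),1)
    cv2.imwrite(out,a)
crop('pics/top0.png',300,180,140,105,5.5,'pics/top0c.png')
crop('pics/scene0.png',155,175,195,105,4,'pics/scene0c.png')
E
```

```text
(no output)
```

View pics/top0c.png

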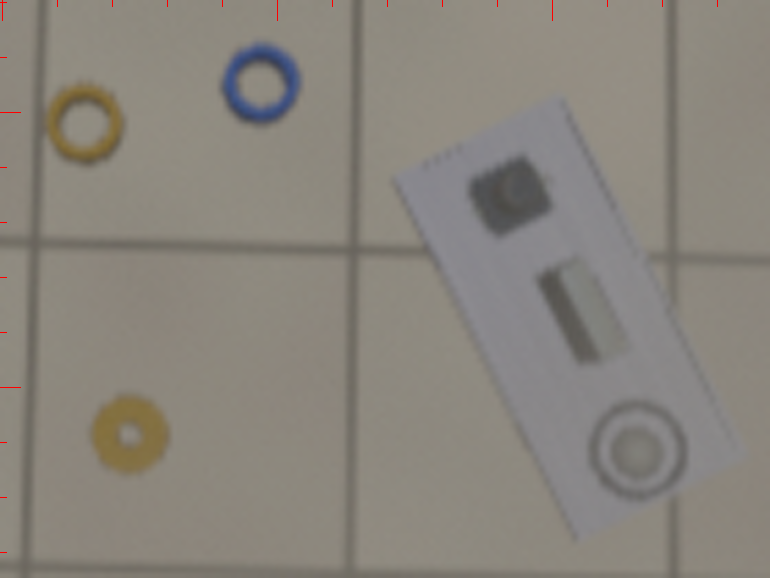

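View pics/scene0c.png

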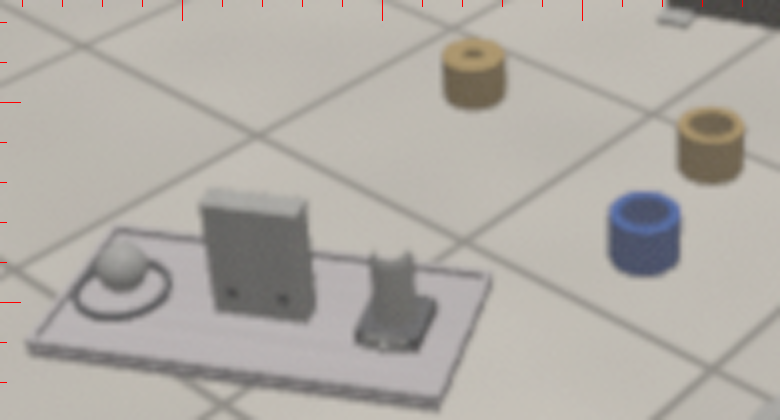

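Crops: the wide-bore bronze ring has its top at (315.0,201.9) in the top view and (332.3,205.8) in the scene view. The ring at (323,258) is clearly the narrow one, and the blue one is left alone. The pin top is at (393.7,214) and the ball at (415.3,261.7).

```bash
cat > h.py <<'E'
import numpy as np
from plant import *
def px2w(n,u,v,z):
    c=cams.get_calibration(n); f=200/np.tan(np.radians(c['vfov'])/2)
    R,t=c['R'],c['t']; d=R.T@np.array([(u-c['cx'])/f,(v-c['cy'])/f,1]); o=-R.T@t
    return o+d*(z-o[2])/d[2]
def T(x,y,z): return px2w('top',300+x/5.5-.5,180+y/5.5-.5,z)
def S(x,y,z): return px2w('scene',155+x/4-.5,175+y/4-.5,z)
from scipy.spatial.transform import Rotation as Ro
def down(yaw):  # tool y axis along world direction yaw+90deg... tool x at yaw
    c,s=np.cos(yaw),np.sin(yaw)
    return Ro.from_matrix(np.array([[c,s,0],[s,-c,0],[0,0,-1]])).as_rotvec()
E
python3 - <<'E'
from h import *
np.set_printoptions(precision=4,suppress=True)
print('bush',T(85,123,.028),S(711,125,.028))
print('narrow',T(130,434,.028),S(474,54,.028))
print('blue',T(261,84,.028),S(645,212,.028))
print('pin',T(518,190,.050),S(391,255,.05))
print('clip',T(510,196,.014))
print('ball',T(637,452,.018),S(122,266,.018))
C=[T(393,178,.01),T(560,96,.01),T(745,452,.01),T(578,542,.01)]
print('corners',np.array(C),'ctr',np.mean(C,0),[np.linalg.norm(C[i]-C[i-1]) for i in range(4)])
h=T(600,308,.068);print('handle',h,S(254,203,.068))
d=C[0]+C[1]-C[2]-C[3];print('yaw',np.degrees(np.arctan2(d[1],d[0])))
print('win',px2w('top',238,232,.035),px2w('scene',352,159,.035))
print('cup',px2w('top',322,139,.06),'ring',px2w('top',374,143,.016))
E
```

```text
bush [0.5822 0.0145 0.028 ] [0.584  0.0146 0.028 ]
narrow [ 0.4394 -0.0101  0.028 ] [ 0.4401 -0.0093  0.028 ]
blue [ 0.6025 -0.067   0.028 ] [ 0.6049 -0.0674  0.028 ]
pin [ 0.5538 -0.1839  0.05  ] [ 0.5572 -0.1871  0.05  ]
clip [ 0.5543 -0.1856  0.014 ]
ball [ 0.4367 -0.2444  0.018 ] [ 0.4348 -0.2421  0.018 ]
corners [[ 0.5618 -0.1309  0.01  ]
 [ 0.6028 -0.2096  0.01  ]
 [ 0.4378 -0.2963  0.01  ]
 [ 0.3946 -0.2186  0.01  ]] ctr [ 0.4992 -0.2139  0.01  ] [np.float64(0.18878695727813236), np.float64(0.08871996255964004), np.float64(0.18639902697337224), np.float64(0.08884237659328964)]
handle [ 0.5003 -0.218   0.068 ] [ 0.5017 -0.2141  0.068 ]
yaw 27.703547008577804
win [0.5002 0.2058 0.035 ] [0.5022 0.2083 0.035 ]
cup [0.739  0.0002 0.06  ] ring [ 0.7435 -0.1362  0.016 ]
```

```bash
python3 - <<'E'
from h import *
import cv2
b=[.583,.0145]; w=down(np.radians(-45))
r.movep(b+[.12],w); r.move_straight(b+[.006],vel=.12)
jaws.clamp(20); print('w',monitor.read_grip_width(),monitor.read_finger_force(),monitor.read_position(),monitor.read_q())
r.move_straight(b+[.14],vel=.2); print('w',monitor.read_grip_width())
r.movep([.5545,-.186,.14],down(np.radians(27.7)))
r.move_straight([.5545,-.186,.062],vel=.15)
print(monitor.read_position(),monitor.read_ft_force(),monitor.read_q(),monitor.read_t())
a=[]
for n,x,y in(("top",340,180),("scene",180,170)):
    f=cams.grab_frame(n)[:,:,::-1]; f=f[y:y+100,x:x+130]; f=((f/255.)**.6*255).astype('uint8')
    a.append(cv2.resize(f,None,fx=3,fy=3,interpolation=cv2.INTER_CUBIC))
cv2.imwrite('pics/pre.png',np.hstack(a))
E
```

```text
w 0.03628469684522668 19.999889025930315 [0.5830227  0.01453325 0.005994  ] [-6.30059051e-02  2.87718362e-01  1.71703816e+00  4.08457486e-05
  1.13681030e+00  2.29314122e+00]
w 0.03657935088407452
[ 0.55496784 -0.1859853   0.06265742] [ 0.05597094  0.35152336 -0.63433922] [-4.10979670e-01  2.17383835e-01  1.68499632e+00  4.37112864e-05
  1.23854916e+00  6.76241344e-01] 7.625
```

View pics/pre.png

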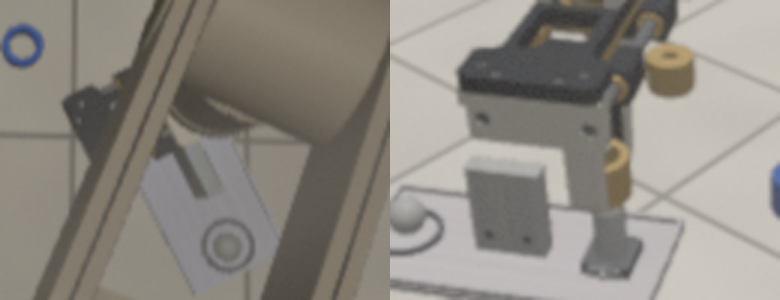

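The scene half shows the bushing held right above the pin at about (610,175). Lowering it with a guard.

```bash
python3 - <<'E'
from h import *
g=r.move_straight([.5545,-.186,.0205],vel=.05,guard=10)
print(g,monitor.read_position(),monitor.read_ft_force(),monitor.read_grip_width(),monitor.read_t())
E
```

```text
True [ 0.55405278 -0.18549903  0.01987002] [-0.35947696  0.88746607  5.12052422] 0.03639672035465351 8.5667
```

```bash
python3 - <<'E'
from h import *
import cv2
jaws.gripper_open(); r.dwell(.3)
r.move_straight([.5545,-.186,.15],vel=.2)
r.movep([.45,-.02,.25],down(np.radians(27.7)))
a=[]
for n,x,y in(("top",350,185),("scene",155,200)):
    f=cams.grab_frame(n)[:,:,::-1]; cv2.imwrite(f"pics/{n}1.png",f); f=f[y:y+100,x:x+(90 if n=="top" else 130)]; f=((f/255.)**.6*255).astype('uint8')
    a.append(cv2.resize(f,None,fx=3.5,fy=3.5,interpolation=cv2.INTER_CUBIC))
cv2.imwrite('pics/seat.png',np.hstack(a)); print(monitor.read_t())
E
```

```text
11.6833
```

View pics/seat.png

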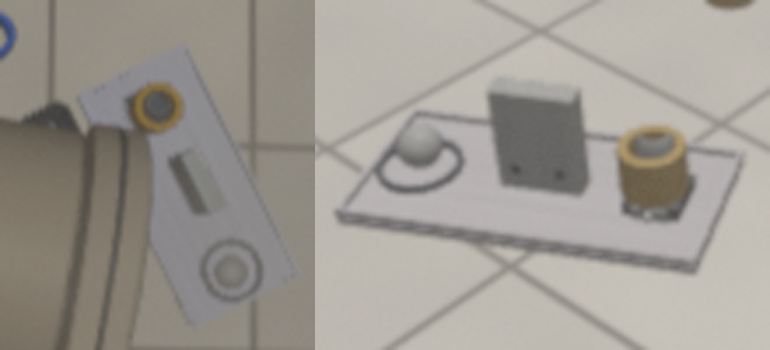

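Both views show the bushing home on the clip with the pin standing out of its bore, and the tray hasn't moved. Next: grip the handle and lift a little.

```bash
python3 - <<'E'
from h import *
import cv2
np.set_printoptions(precision=4,suppress=True)
print(px2w('top',350+158/3.5-.5,185+106/3.5-.5,.042),px2w('scene',155+(652-315)/3.5-.5,200+147/3.5-.5,.042))
w=down(np.radians(27.7)); c=[.5,-.215]
r.movep(c+[.17],w); g=r.move_straight(c+[.026],vel=.1,guard=15); print(g,monitor.read_position())
jaws.clamp(50); print(monitor.read_grip_width(),monitor.read_finger_force(),monitor.read_wrist_torque(),monitor.read_ft_force())
r.move_straight(c+[.09],vel=.04); r.dwell(.3)
print(monitor.read_grip_width(),monitor.read_wrist_torque(),monitor.read_ft_force(),monitor.read_t())
f=cams.grab_frame('scene')[:,:,::-1][130:290,130:340]; f=((f/255.)**.6*255).astype('uint8')
cv2.imwrite('pics/lift.png',cv2.resize(f,None,fx=3.5,fy=3.5,interpolation=cv2.INTER_CUBIC))
E
```

```text
[ 0.5527 -0.1876  0.042 ] [ 0.5539 -0.1882  0.042 ]
False [ 0.5006 -0.2153  0.0268]
0.013709096756906113 49.98827040195465 [ 0.2363  0.1457 -0.0118] [-1.6626  2.3729  2.3582]
0.013806597605556716 [-0.0255  0.0249  0.0108] [-0.2398  0.1084 -6.0854] 17.4
```

View pics/lift.png

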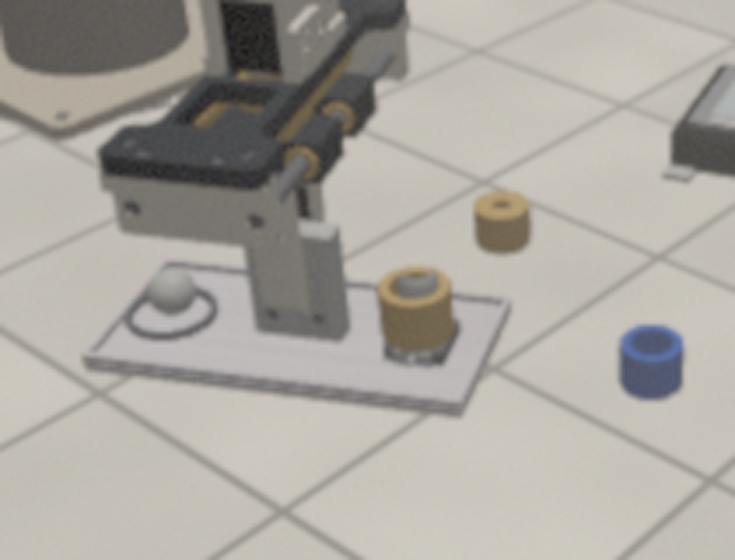

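The tray is off the counter (6 N load) and looks level, with the bushing home and the ball in its pocket. Carrying it to the reader.

```bash
python3 - <<'E'
from h import *
import cv2
np.set_printoptions(precision=4,suppress=True)
r.move_straight([.5,-.215,.165],vel=.06)
r.move_straight([.501,.207,.165],vel=.09)
r.move_straight([.501,.207,.162],vel=.02); r.dwell(1)
print(monitor.read_position(),monitor.read_grip_width(),monitor.read_wrist_torque(),monitor.read_ft_force(),monitor.read_dq(),monitor.read_t())
f=cams.grab_frame('scene')[:,:,::-1][20:240,220:480]; f=((f/255.)**.6*255).astype('uint8')
cv2.imwrite('pics/end.png',cv2.resize(f,None,fx=2.7,fy=2.7,interpolation=cv2.INTER_CUBIC))
E
```

```text
[0.501 0.207 0.162] 0.013595895687518294 [-0.0193  0.073  -0.0329] [ 0.0926  0.0948 -6.8508] [ 0.0014  0.0017 -0.0006 -0.001  -0.0008  0.0009] 24.9917
```

View pics/end.png

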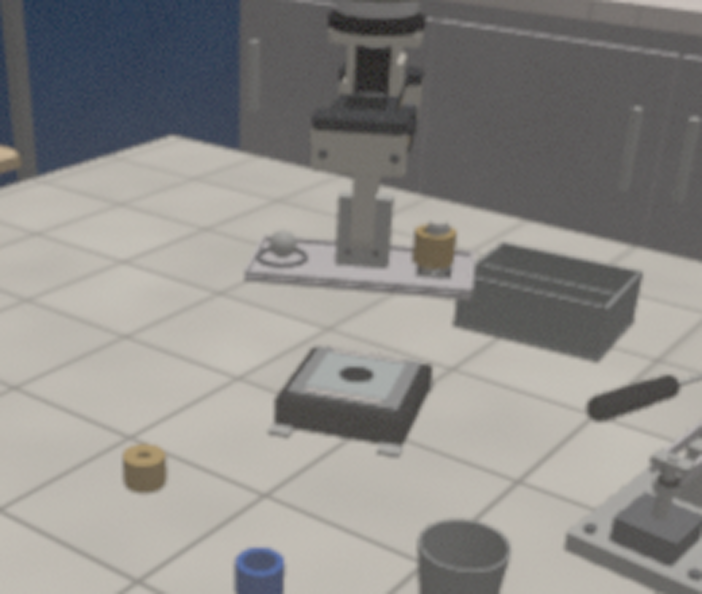

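```bash
python3 - <<'E'
from h import *
c=cams.get_calibration('scene'); f=200/np.tan(np.radians(c['vfov'])/2)
y=np.radians(27.7)
for a,b in((-.095,-.045),(.095,-.045),(-.095,.045)):
    X=np.array([.501+a*np.cos(y)-b*np.sin(y),.207+a*np.sin(y)+b*np.cos(y),.135])
    p=c['R']@X+c['t']; u=f*p[:2]/p[2]+[c['cx'],c['cy']]; print((u+.5-[220,20])*2.7)
E
```

```text
[244.58332454 283.39179168]
[471.68980854 302.02183929]
[263.49171785 246.69979997]
```

The predicted tray corners match the picture, so it is level (about 0.01 rad off) and at the right height. Handing in.

```bash
python3 -c "
from plant import *
print(job_done(),monitor.read_t())"
```

```text
the job is handed in; nothing more can be done
the job is handed in; nothing more can be done
```

I handed the job in at about 25 s of the 61 s. The wide-bore bushing is fully down on the pin and the ball is in its pocket. The tray is held still and level about 10 cm above the reader window; no verdict was returned.

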